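Meter the bench air: shut the wheel valve, back off two turns, keep hold

TASK

The workshop's bench air is metered by the red wheel valve inside the grey service box. Swing the box's blue-framed top door fully open by its bar handle (upright or beyond) and leave it open; then take the black crank handle on the wheel, screw the valve shut clockwise until it is against its stop, pause there a moment, and back it off anticlockwise exactly two full turns from the stop. Finish standing still with the crank handle gripped between the fingers at that setting - do not let go - and leave the things standing around the box where they are.

Things in the scene. Friction and masses are not known exactly. Their poses are not given: they have to be found in the camera images.
- service_box: Fixed grey steel box on the bench, open at the top under its door: 252 mm along its x, 242 mm along its y, 117 mm high, walls 6 mm. Origin: centre of its underside, on the bench. Its x points away from the robot to within 0.25 rad, its y to the robot's left. The valve's upright axis is at box x = y = 0. Inside, 60 mm or more is free between the crank handle's circle and the walls.
- hatch (a joint): Box's top door, 252 x 242 x 8 mm, blue frame, clear window, about 0.4 kg. Hinged along the top of the box's left (+y) wall: its right edge swings up and over to the left. Value in rad: 0 = shut, level; 1.57 = upright; 1.9 = end stop, leaning out to the left. May start up to 0.12 ajar. A stiff hinge (0.8 N m) keeps it wherever it is left; lifting takes about 7 N at the handle.
- hatch_handle (a point): Middle of the door's bar handle: round steel bar, 11 mm diameter, 120 mm long, parallel to the box's x, on two posts 55 mm either side of the middle. Its axis is 42 mm off the door's outer face, 37 mm in from the door's free (right) edge, 205 mm from the hinge line across the door and 50 mm from it square to the door. Moves with the door.
- hatch_hinge (a point): Middle of the door's hinge line, which runs along the box's x: at box x = 0, y = +121 mm, z = 117 mm. Does not move.
- wheel (a joint): Turn of the red valve wheel in rad, counted over several turns: 0 = shut on its hard stop, growing anticlockwise seen from above (opening); two turns = 12.566; open end stop 20. Starts a quarter to one turn open. At every whole turn the crank handle is on the box's +x side of the axis, at 1.57 on its +y side. Friction 0.12 N m, about 2.5 N at the handle; stays where it is left.
- wheel_center (a point): On the wheel's upright axis, at the height of the wheel's top and the foot of the crank handle (54 mm above the bench). The wheel is red, 112 mm across over its round rim, three spokes, its top flat at 54 mm height.
- spinner: Black crank handle on the wheel's rim: upright cylinder, 24 mm diameter, 50 mm high, its axis 50 mm from the wheel's axis. It spins freely on its own axis, so a gripper can hold it while going round without turning itself. Origin: centre of its foot, 54 mm above the bench; its top is at 104 mm. Its own z is up; its x, y turn as it spins. Grip it with 40 N or more: a light grip slips.
- parts_carton: Bystander: loose green carton, 170 x 100 x 50 mm, origin at the centre of its underside. Leave alone.
- tester: Bystander: loose grey and black handheld tester leaning in its cradle, foot 130 x 120 mm, about 180 mm high, origin at the centre of its underside. Leave alone.
- pencil_cup: Bystander: loose red cup of 68 mm diameter, 90 mm high, with pencils up to 168 mm high, origin at the centre of its underside. Leave alone.
- cleaner: Bystander: loose white bottle with a blue cap, 60 mm diameter, 160 mm high, origin at the centre of its underside. Leave alone.

How it is judged:
On the way, in this order (a step that is already met when the one before it is completed fails the run):
1. the top door is swung open, upright or beyond (value of joint hatch above 1.45 rad), for 0.2 s.
2. the valve is screwed shut against its stop (value of joint wheel below 0.08 rad), for 0.2 s.
At the end, for the whole second after the job is handed in: The wheel stands still two turns open from its stop (12.566 rad, within 0.2 rad), the crank handle is gripped between the fingers (contact over 2 N, the TCP within 20 mm of its axis and between its foot and 20 mm above its top), and the door is still open (over 1.4 rad) (value of joint wheel between 12.366 and 12.766 rad and velocity of joint wheel between -0.1 and 0.1 rad/s and contact force between the fingers and spinner above 2 N and horizontal distance between the grasp point and spinner below 0.02 m and z of the grasp point in the frame of spinner between 0 and 0.07 m and value of joint hatch above 1.4 rad); the arm keeps its last pose, push and grip.
It fails at once if the parts carton is pushed more than 30 mm or tipped (distance of parts_carton from where it was at the start of the episode above 0.03 m or angle between parts_carton's own z axis and vertical above 0.35 rad).
It fails at once if the tester is pushed more than 30 mm or tipped (distance of tester from where it was at the start of the episode above 0.03 m or angle between tester's own z axis and vertical above 0.35 rad).
It fails at once if the pencil cup is pushed more than 30 mm or tipped (distance of pencil_cup from where it was at the start of the episode above 0.03 m or angle between pencil_cup's own z axis and vertical above 0.35 rad).
It fails at once if the cleaner is pushed more than 30 mm or tipped (distance of cleaner from where it was at the start of the episode above 0.03 m or angle between cleaner's own z axis and vertical above 0.35 rad).
It also fails if it takes over 70 s, if anything falls off the work surface, if the arm or the gripper's body presses on something with over 40 N, if the wrist force passes 120 N, or if a joint passes its speed limit or range.

ROBOT

A 7-joint arm with a two-finger parallel gripper is mounted at the origin on the work surface. World frame = base frame: x ahead of the robot, y to its left, z up, the work surface at z = 0. Lengths are in m, angles in rad, forces in N, time in s.
With the tool pointing down it reaches from about 0.35 to 0.9 m from the base axis. Payload 8.1 kg.
Tool frame: the origin (TCP) lies between the finger pads, 19 mm behind the fingertips; this is the grasp point; z points along the fingers, y is the line along which they close (so a half turn about z gives the same grasp; the last joint's range is limited). The gripper opens to 92 mm and grips with 3 to 60 N. Pads are 19 mm wide; open, the fingers measure 130 mm over their backs; the gripper's body (75 mm by 190 mm) begins 47 mm behind the grasp point.
Start: joints at [-1.383, 0.434, 0.025, 1.573, -0.012, 1.134, -0.075], TCP at [0.179, 0.599, 0.246] pointing down, gripper open.
Joint ranges: [-2.62, 2.62], [-0.44, 2.09], [-1.27, 1.32], [0.08, 2.57], [-1.32, 4.46], [0.12, 2], [-2.74, 2.74]. Speed limits (rad/s): [2.22, 2.22, 3.01, 3.01, 3.14, 3.14, 3.14].

INTERFACE

Orientations are given as a rotation vector (axis times angle).
In Python, from cell import arm gives the robot as it stands.
- The arm moves only by the tool carry_out, never from a script. Its arguments are lists of equal length, an entry for each row: "claw": the finger opening in cm, from 0 to 9.18; "delta_pos": the shift along the tool's x, y, z in cm, a list of three; "angular": the turn, a rotation vector about the tool's x, y, z in rad, a list of three. In form: {"claw": [claw, ...], "delta_pos": [[dx, dy, dz], ...], "angular": [[ax, ay, az], ...]}. A call has 1 to 20 rows; each row shifts and turns the commanded pose from where the row before left it, along the tool's axes as they then stand; what a row does not reach is not made up. A row lasts 1/10 s, in which the tool goes at most 50 mm and 8.59 degrees, less where a joint would pass 70% of its speed; a pose out of reach is approached as far as the arm can. A call with a gripper value outside its range is refused whole. The fingers move at their own pace and stop on an object; "force" is the grip in N (left out, the last holds). Time passes only in rows, so rows that do not move let the fingers close. It gives the time, the measured TCP pose, the force, the opening and the grip force at its end, in the units of the state.
- arm.observe(): the state, without advancing time (a new reading comes with each control period).
- arm.get_image(name): name is "side" or "top"; returns a dict with "frame" (420x560x3 uint8, red, green, blue), "mtx" (3x3 intrinsics, pixels), "T" (4x4, takes a point from camera to world coordinates). Camera axes: x right, y down, z forward; pixel columns grow to the right and rows downward; lengths in m; the calibration is good to about 2 mm. A picture is of the moment at which its call begins. There is no depth.
- arm.sign_off(): hands the job in; it is judged then, once.
Trained networks look in a picture, given as the dict that the camera call returned (one of the last four; its "shot" number tells which), for a name from the list of things; names that differ only in an ending like _2 or _b are one class to them, and where a whole thing is asked for, a point or a joint stands for the part that bears it (a point fixed in the world has none). Each returns a list of dicts, best first, with "conf" (0 to 1); they miss things now and then, are a little off and sometimes report something else, mostly with a low value. They report only what shows in the picture. A call takes as long as a camera call.
- arm.look_for(label, picture): "centre" ([column, row] as shares, 0 to 1, of the picture: columns of its width, rows of its height, amid what is visible of it).
- arm.trace(label, picture): "region" (420x560 bool, what is visible of it) and "centre" ([column, row] as shares, 0 to 1, of the picture: columns of its width, rows of its height, amid what is visible of it).
- arm.place_of(label, picture): "centre" ([column, row] as shares, 0 to 1, of the picture: columns of its width, rows of its height: a listed point, or the origin of a listed thing).
The state is a dict: "clock": time; "joints": joint angles; "dq": joint speeds; "joint_efforts": joint torques, N m; "position": TCP position; "ee_rot": TCP orientation; "force": force on the tool from outside, world axes, zero at the start; "ft_torque": the same for the moment, N m; "width": opening from 0.0 (shut) to 1.0 (fully open); "gripper_force": force on a finger pad.
Only numpy, scipy, OpenCV 4.12 (cv2) and the standard library are available. Lean on these libraries where they do the work, as an engineer would, in place of code of your own. Each camera call takes 0.05 s, during which the arm holds its last target. There are 200 camera calls.

## Working session

There is one attempt and no reset: what is moved stays moved. The work goes in short steps, Python scripts to look and compute and a tool call to move; the robot and the scene stay as the last step left them, time stands still between calls to the robot, and variables do not carry over. Pictures are saved under pics/ and viewed, at most 10 in all, crops included, and the job is handed in when it is done.

Besides the shell and the picture viewer there is one more tool, called after ">>>" as name(argument=value, ...) on one line, values as JSON. carry_out: Moves the arm, as the interface text tells. Its arguments: {"type":"object","properties":{"claw":{"type":"array","items":{"type":"number"}},"delta_pos":{"type":"array","items":{"type":"array","items":{"type":"number"}}},"angular":{"type":"array","items":{"type":"array","items":{"type":"number"}}},"force":{"type":"number"}},"required":["claw","delta_pos","angular"]}

```bash
mkdir -p pics; ls; cat > h.py <<'E'
import numpy as np, cv2
from cell import arm
from scipy.spatial.transform import Rotation as R
def ray(p,uv):
    K=np.array(p["mtx"]);T=np.array(p["T"])
    d=T[:3,:3]@np.linalg.solve(K,[uv[0]*560,uv[1]*420,1]);return T[:3,3],d/np.linalg.norm(d)
def tri(rs):
    A=sum(np.eye(3)-np.outer(d,d) for o,d in rs);b=sum((np.eye(3)-np.outer(d,d))@o for o,d in rs)
    return np.linalg.solve(A,b)
def atz(r,z):
    o,d=r;return o+d*(z-o[2])/d[2]
def proj(p,X):
    K=np.array(p["mtx"]);T=np.array(p["T"]);c=K@(T[:3,:3].T@(np.array(X)-T[:3,3]));return c[:2]/c[2]
def save(p,n):
    cv2.imwrite(f"pics/{n}.png",cv2.cvtColor(p["frame"],cv2.COLOR_RGB2BGR))
E
python3 - <<'E'
from h import *
np.set_printoptions(precision=4,suppress=True)
s=arm.observe();print(s)
P={n:arm.get_image(n) for n in("side","top")}
for n in P: save(P[n],n+"0"); print(n,P[n]["T"])
for l in ["hatch_handle","hatch_hinge","wheel_center","spinner","service_box","parts_carton","tester","pencil_cup","cleaner"]:
    rs=[]
    for n in P:
        r=arm.place_of(l,P[n])
        if r: rs.append(ray(P[n],r[0]["centre"]));print(l,n,r[0]["conf"],np.round(r[0]["centre"],3)*[560,420],atz(rs[-1],0.0))
    if len(rs)==2: print("   tri",tri(rs))
E
```

```text
pics
{'clock': 0.0, 'joints': array([-1.3826,  0.4352,  0.025 ,  1.5741, -0.0116,  1.134 , -0.0751]), 'dq': array([-0.0004, -0.001 ,  0.0005,  0.0014, -0.001 , -0.0002,  0.0005]), 'joint_efforts': array([  0.0004, -66.7861,   0.9853, -31.4448,  -0.0605,   0.0429,
         0.0002]), 'position': array([0.1791, 0.5983, 0.2447]), 'ee_rot': array([-0.4553, -3.1084,  0.0024]), 'force': array([-0.7146,  0.4837,  0.7093]), 'ft_torque': array([0.0233, 0.0034, 0.0287]), 'gripper_force': 0.0, 'width': 1.000241890882268}
side [[ 0.9854 -0.0992  0.1385  0.3963]
 [-0.1703 -0.6064  0.7767 -0.6321]
 [ 0.0069 -0.7889 -0.6145  0.6924]
 [ 0.      0.      0.      1.    ]]
top [[ 0.0208 -0.9921  0.1235  0.3778]
 [-0.9998 -0.0214 -0.004   0.0927]
 [ 0.0066 -0.1234 -0.9923  1.4853]
 [ 0.      0.      0.      1.    ]]
hatch_handle side 0.7 [338.8  271.74] [ 0.6493 -0.01    0.    ]
hatch_handle top 0.62 [372.96 203.28] [ 0.6097 -0.2057  0.    ]
   tri [ 0.583  -0.1701  0.1782]
hatch_hinge side 0.72 [306.88 226.38] [0.6117 0.1646 0.    ]
hatch_hinge top 0.78 [301.84 208.32] [0.5888 0.0164 0.    ]
   tri [0.5723 0.0225 0.1234]
wheel_center top 0.54 [370.16 201.18] [ 0.6166 -0.198   0.    ]
spinner side 0.51 [320.88 303.66] [ 0.5836 -0.0945  0.    ]
service_box side 0.7 [318.64 299.88] [ 0.5816 -0.0831  0.    ]
service_box top 0.94 [335.44 212.52] [ 0.5787 -0.0887  0.    ]
   tri [ 0.5789 -0.0881  0.0064]
parts_carton side 0.57 [415.52 411.6 ] [ 0.6863 -0.3464  0.    ]
parts_carton top 0.69 [372.4  200.76] [ 0.6186 -0.2052 -0.    ]
   tri [ 0.6987 -0.2622 -0.1646]
tester side 0.6 [294.   202.02] [0.5981 0.2768 0.    ]
tester top 0.87 [215.6  204.12] [0.5974 0.2858 0.    ]
   tri [ 0.5994  0.2867 -0.0076]
pencil_cup side 0.8 [235.76 214.62] [0.4275 0.2458 0.    ]
pencil_cup top 0.88 [226.24 255.78] [0.4368 0.2469 0.    ]
   tri [ 0.4322  0.2469 -0.0008]
cleaner top 0.61 [417.76 251.16] [ 0.4636 -0.3442  0.    ]
```

View pics/side0.png

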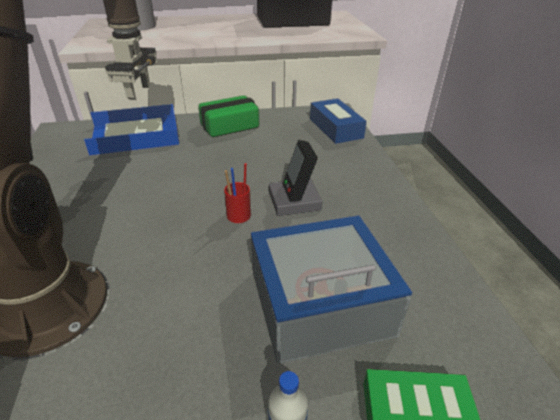

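View pics/top0.png

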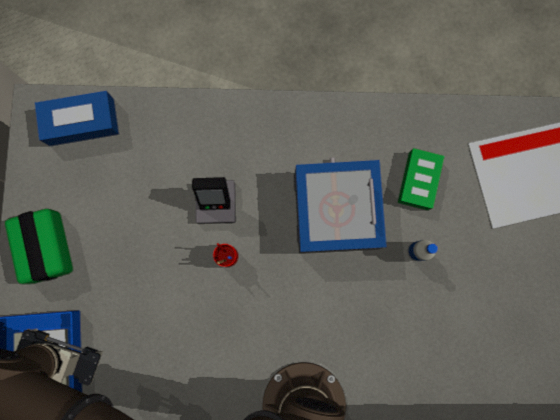

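The side view shows the box, nearly shut, with the door's blue frame at roughly (252,230)-(410,295). The bar handle runs from (308,285) to (372,272). The cleaner stands at (289,400) and the carton at (420,395). In the top view the frame is at (297,163)-(385,250), the bar at column 372, the wheel at (338,209) and the crank near (352,199).

```bash
cat > fit.py <<'E'
from h import *
from scipy.optimize import least_squares
np.set_printoptions(precision=4,suppress=True)
P={n:arm.get_image(n) for n in("side","top")}
def quad(p,seed):
    hsv=cv2.cvtColor(p["frame"],cv2.COLOR_RGB2HSV)
    m=cv2.inRange(hsv,(105,150,60),(125,255,255))
    n,l,st,c=cv2.connectedComponentsWithStats(m)
    x,y=seed;i=min(range(1,n),key=lambda k:np.hypot(*(c[k]-seed)) if st[k][4]>300 else 1e9)
    pts=np.argwhere(l==i)[:,::-1].astype(np.float32)
    h=cv2.convexHull(pts)
    e=.02*cv2.arcLength(h,True)
    q=cv2.approxPolyDP(h,e,True)[:,0];return q,cv2.contourArea(h),h[:,0]
def doorpts(v):
    x,y,yaw,a=v;out=[]
    for t in (0,.008):
      for bx in (-.126,.126):
        for s in (0,.242):
            out.append([bx,.121-s*np.cos(a)+t*np.sin(a),.117+s*np.sin(a)+t*np.cos(a)])
    out=np.array(out);c,s=np.cos(yaw),np.sin(yaw)
    return np.c_[x+c*out[:,0]-s*out[:,1],y+s*out[:,0]+c*out[:,1],out[:,2]]
H={}
for n,sd in(("side",(330,265)),("top",(340,206))):
    q,A,h=quad(P[n],sd);H[n]=h.astype(np.float32);print(n,A,q.tolist())
def res(v):
    o=[]
    for n in P:
        hull=cv2.convexHull(np.array([proj(P[n],X) for X in doorpts(v)],np.float32))
        o+=[cv2.pointPolygonTest(hull,(float(a),float(b)),True) for a,b in H[n]]
        o+=[cv2.pointPolygonTest(H[n].reshape(-1,1,2),(float(a),float(b)),True) for a,b in hull[:,0]]
    return o
f=min((least_squares(res,[.579,-.088,.03,a0],diff_step=1e-3,x_scale=[.01,.01,.05,.05],loss="soft_l1") for a0 in(.02,.06,.1)),key=lambda f:f.cost)
v=f.x;print(v,f.cost,len(f.fun))
x,y,yaw,a=v
def w(b): return np.array([x+np.cos(yaw)*b[0]-np.sin(yaw)*b[1],y+np.sin(yaw)*b[0]+np.cos(yaw)*b[1],b[2]])
hd=w([0,.121-.205*np.cos(a)+.05*np.sin(a),.117+.205*np.sin(a)+.05*np.cos(a)]);print("handle",hd,{n:proj(P[n],hd) for n in P})
print("wheel",{n:proj(P[n],w([0,0,.054])) for n in P})
for n in P:
    for l in("spinner","cleaner","parts_carton"):
        print(n,l,[(round(r["conf"],2),(np.array(r["centre"])*[560,420]).round(1).tolist(),atz(ray(P[n],r["centre"]),.054)) for r in arm.place_of(l,P[n])[:2]])
E
python3 fit.py
```

```text
side 10937.5 [[410.0, 293.0], [278.0, 321.0], [252.0, 233.0], [358.0, 217.0]]
top 7362.5 [[385.0, 246.0], [301.0, 251.0], [296.0, 166.0], [378.0, 160.0]]
[ 0.5827 -0.0858  0.0727  0.0305] 23.988186315106397 52
handle [ 0.5887 -0.1679  0.1732] {'side': array([340.8419, 272.6542]), 'top': array([371.6017, 201.2396])}
wheel {'side': array([321.1868, 283.9718]), 'top': array([336.5616, 208.7212])}
side spinner []
side cleaner []
side parts_carton [(0.89, [416.3, 413.1], array([ 0.6637, -0.3714,  0.054 ]))]
top spinner []
top cleaner [(0.89, [413.4, 251.8], array([ 0.4578, -0.316 ,  0.054 ])), (0.55, [419.9, 182.4], array([ 0.669 , -0.3387,  0.054 ]))]
top parts_carton []
```

```bash
cat >> h.py <<'E'
BX=np.array([.5827,-.0858]);YAW=.0727;HA=.0305
def w(b):
    c,s=np.cos(YAW),np.sin(YAW);return np.array([BX[0]+c*b[0]-s*b[1],BX[1]+s*b[0]+c*b[1],b[2]])
def handle(a): return w([0,.121-.205*np.cos(a)+.05*np.sin(a),.117+.205*np.sin(a)+.05*np.cos(a)])
def box_R(): return R.from_euler("z",YAW)*R.from_euler("x",np.pi)  # tool x=box x, y=-box y, z down
def rows(p0,R0,wps,dp=2):
    out=[]
    for p,r in wps:
        d=R0.inv().apply(p-p0)*100;rv=(R0.inv()*r).as_rotvec()
        d=np.round(d,dp);rv=np.round(rv,3);out.append((d.tolist(),rv.tolist()))
        p0=p0+R0.apply(d/100);R0=R0*R.from_rotvec(rv)
    return out,p0,R0
E
python3 - <<'E'
from h import *
np.set_printoptions(precision=4,suppress=True)
s=arm.observe();R0=R.from_rotvec(s["ee_rot"])
print(R0.as_matrix())
for k in(0,np.pi):
    Rt=box_R()*R.from_euler("z",k);print((R0.inv()*Rt).as_rotvec())
    t=handle(HA)+[0,0,.10]; print("delta after rot, tool cm",Rt.inv().apply(t-s["position"])*100)
E
```

```text
[[-0.958   0.2868 -0.    ]
 [ 0.2868  0.958  -0.    ]
 [-0.     -0.     -1.    ]]
[0.    0.    2.778]
delta after rot, tool cm [35.2712 79.4415 -2.7704]
[-0.      0.     -0.3636]
delta after rot, tool cm [-35.2712 -79.4415  -2.7704]
```

>>> carry_out(claw=[9.1,9.1,9.1,9.1,9.1], delta_pos=[[0,0,-4],[0,0,-4],[0,0,-4],[0,0,-3],[0,0,0]], angular=[[0,0,-0.121],[0,0,-0.121],[0,0,-0.122],[0,0,0],[0,0,0]], force=30)

```text
clock: 1.9
position: [0.1797, 0.6002, 0.4006]
ee_rot: [-0.114, 3.138, 0.012]
force: [-0.7, 0.0, 0.3]
width: 0.99
gripper_force: 0.0
```

>>> carry_out(claw=[9.1,9.1,9.1,9.1,9.1,9.1,9.1,9.1,9.1,9.1,9.1,9.1,9.1,9.1,9.1,9.1,9.1,9.1,9.1,9.1], delta_pos=[[-1.76,-3.97,0],[-1.76,-3.97,0],[-1.76,-3.97,0],[-1.76,-3.97,0],[-1.76,-3.97,0],[-1.76,-3.97,0],[-1.76,-3.97,0],[-1.76,-3.97,0],[-1.76,-3.97,0],[-1.76,-3.97,0],[-1.76,-3.97,0],[-1.76,-3.97,0],[-1.76,-3.97,0],[-1.76,-3.97,0],[-1.76,-3.97,0],[-1.76,-3.97,0],[-1.76,-3.97,0],[-1.76,-3.97,0],[-1.76,-3.97,0],[-1.76,-3.97,0]], angular=[[0,0,0],[0,0,0],[0,0,0],[0,0,0],[0,0,0],[0,0,0],[0,0,0],[0,0,0],[0,0,0],[0,0,0],[0,0,0],[0,0,0],[0,0,0],[0,0,0],[0,0,0],[0,0,0],[0,0,0],[0,0,0],[0,0,0],[0,0,0]])

```text
clock: 3.9
position: [0.5888, -0.1688, 0.3948]
ee_rot: [0.115, -3.139, -0.0]
force: [0.9, 0.8, 0.2]
width: 0.987
gripper_force: 0.0
```

>>> carry_out(claw=[9.1,9.1,9.1,9.1], delta_pos=[[0,0,4],[0,0,4],[0,0,4],[0,0,0]], angular=[[0,0,0],[0,0,0],[0,0,0],[0,0,0]])

```text
clock: 4.3
position: [0.5852, -0.1661, 0.2699]
ee_rot: [0.114, -3.13, -0.004]
force: [-0.4, -0.1, -0.2]
width: 0.987
gripper_force: 0.0
```

```bash
python3 - <<'E'
from h import *
np.set_printoptions(precision=4,suppress=True)
s=arm.observe();R0=R.from_rotvec(s["ee_rot"]);print(s["clock"],s["position"],s["joints"])
Rt=box_R()*R.from_euler("z",np.pi)
print((R0.inv()*Rt).as_rotvec(),R0.inv().apply(handle(HA)-s["position"])*100)
P={n:arm.get_image(n) for n in("side","top")}
save(P["side"],"side1")
for n in P:
    r=arm.place_of("hatch_handle",P[n]);print(n,[(q["conf"],np.array(q["centre"])*[560,420]) for q in r[:1]],proj(P[n],handle(HA)))
E
```

```text
4.3 [ 0.5852 -0.1661  0.2699] [-0.2011  0.4253  0.5691  1.6059 -0.2403  1.1915  2.0627]
[ 0.0027 -0.0096  0.    ] [-0.424  -0.2394  9.6649]
side [(0.85, array([339.808, 272.496]))] [340.8649 272.6706]
top [(0.63, array([369.824, 201.894]))] [371.6144 201.229 ]
```

View pics/side1.png

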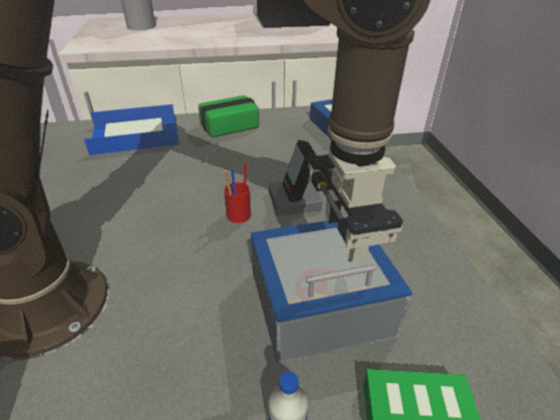

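The gripper hangs above the bar around (355,250), with fingers straddling it and the bar at (340,272) as predicted. Descending to grip it.

>>> carry_out(claw=[9.1,9.1,9.1,9.1,5,1,0,0,0,0,0,0], delta_pos=[[-0.2,-0.1,3.5],[-0.1,-0.1,3.5],[0,0,2.7],[0,0,0],[0,0,0],[0,0,0],[0,0,0],[0,0,0],[0,0,0],[0,0,0],[0,0,0],[0,0,0]], angular=[[0,0,0],[0,0,0],[0,0,0],[0,0,0],[0,0,0],[0,0,0],[0,0,0],[0,0,0],[0,0,0],[0,0,0],[0,0,0],[0,0,0]], force=40)

```text
clock: 5.7
position: [0.5914, -0.1692, 0.1785]
ee_rot: [0.115, -3.139, -0.0]
force: [-0.6, 0.7, -0.1]
width: 0.343
gripper_force: 0.0
```

```bash
python3 - <<'E'
from h import *
np.set_printoptions(precision=4,suppress=True)
s=arm.observe();print(s["clock"],s["position"],handle(HA),s["force"],s["width"]*9.18,s["gripper_force"])
R0=box_R()*R.from_euler("z",np.pi)
p=s["position"];off=p-handle(HA)
wps=[]
N=30
for i in range(1,N+1):
    a=HA+(1.78-HA)*i/N; t=(a-HA)*.6
    ax=R.from_euler("z",YAW).apply([-1,0,0])
    r=R.from_rotvec(ax*t)*R0
    wps.append((handle(a)+off,r))
o,pe,Re=rows(p,R0,wps)
for q in o: print(q)
print(pe,handle(1.78))
E
```

```text
5.7 [ 0.5914 -0.1692  0.1785] [ 0.5887 -0.168   0.1732] [-0.627  0.671 -0.135] 3.14576772252223 0.0
([0.0, 0.36, -1.18], [0.035, 0.0, -0.0])
([0.0, 0.39, -1.16], [0.035, 0.0, -0.0])
([-0.0, 0.42, -1.16], [0.035, 0.0, -0.0])
([-0.0, 0.44, -1.15], [0.035, 0.0, 0.0])
([-0.0, 0.47, -1.14], [0.035, 0.0, 0.0])
([-0.0, 0.5, -1.12], [0.035, 0.0, 0.0])
([-0.0, 0.52, -1.11], [0.035, 0.0, 0.0])
([-0.0, 0.55, -1.11], [0.035, 0.0, 0.0])
([-0.0, 0.57, -1.08], [0.035, 0.0, 0.0])
([-0.0, 0.6, -1.08], [0.035, 0.0, 0.0])
([-0.0, 0.63, -1.06], [0.035, 0.0, 0.0])
([-0.0, 0.65, -1.04], [0.035, 0.0, 0.0])
([-0.0, 0.67, -1.03], [0.035, 0.0, 0.0])
([-0.0, 0.7, -1.02], [0.035, 0.0, 0.0])
([-0.0, 0.72, -1.0], [0.035, 0.0, -0.0])
([-0.0, 0.74, -0.98], [0.035, 0.0, -0.0])
([-0.0, 0.77, -0.96], [0.035, 0.0, -0.0])
([-0.0, 0.78, -0.94], [0.035, 0.0, -0.0])
([-0.0, 0.81, -0.93], [0.035, 0.0, -0.0])
([-0.0, 0.83, -0.91], [0.035, 0.0, -0.0])
([-0.0, 0.86, -0.89], [0.035, 0.0, -0.0])
([-0.0, 0.87, -0.86], [0.035, 0.0, -0.0])
([-0.0, 0.89, -0.85], [0.035, 0.0, -0.0])
([-0.0, 0.92, -0.82], [0.035, 0.0, -0.0])
([-0.0, 0.93, -0.81], [0.035, 0.0, -0.0])
([-0.0, 0.95, -0.78], [0.035, 0.0, -0.0])
([-0.0, 0.96, -0.76], [0.035, 0.0, -0.0])
([-0.0, 0.99, -0.74], [0.035, 0.0, -0.0])
([-0.0, 1.0, -0.71], [0.035, 0.0, -0.0])
([-0.0, 1.02, -0.69], [0.035, 0.0, -0.0])
[0.57   0.1249 0.3124] [0.5673 0.1261 0.3071]
```

>>> carry_out(claw=[0,0,0,0,0,0,0,0], delta_pos=[[0,0,0.4],[0,0,0],[0,0,0],[0,0,0],[0,0,0],[0,0,0],[0,0,0],[0,0,0]], angular=[[0,0,0],[0,0,0],[0,0,0],[0,0,0],[0,0,0],[0,0,0],[0,0,0],[0,0,0]])

```text
clock: 6.5
position: [0.5912, -0.1696, 0.1745]
ee_rot: [0.114, -3.139, 0.001]
force: [0.5, -4.7, -4.9]
width: 0.102
gripper_force: 40.0
```

>>> carry_out(claw=[0,0,0,0,0,0,0,0,0,0,0,0,0,0,0,0], delta_pos=[[0,0.36,-1.18],[0,0.39,-1.16],[0,0.42,-1.16],[0,0.44,-1.15],[0,0.47,-1.14],[0,0.5,-1.12],[0,0.52,-1.11],[0,0.55,-1.11],[0,0.57,-1.08],[0,0.6,-1.08],[0,0.63,-1.06],[0,0.65,-1.04],[0,0.67,-1.03],[0,0.7,-1.02],[0,0.72,-1.0],[0,0,0]], angular=[[0.035,0,0],[0.035,0,0],[0.035,0,0],[0.035,0,0],[0.035,0,0],[0.035,0,0],[0.035,0,0],[0.035,0,0],[0.035,0,0],[0.035,0,0],[0.035,0,0],[0.035,0,0],[0.035,0,0],[0.035,0,0],[0.035,0,0],[0,0,0]], force=40)

```text
clock: 8.1
position: [0.5824, -0.0515, 0.3109]
ee_rot: [-0.114, 3.014, -0.812]
force: [-3.9, -0.0, 3.5]
width: 0.107
gripper_force: 40.0
```

```bash
python3 - <<'E'
from h import *
np.set_printoptions(precision=4,suppress=True)
s=arm.observe();print(s["clock"],s["position"],handle(.905),s["force"],s["width"]*9.18,s["gripper_force"],s["joints"])
p=arm.get_image("side");save(p,"side2")
E
```

```text
8.1 [ 0.5824 -0.0515  0.3109] [ 0.5803 -0.0522  0.3091] [-3.8507 -0.0214  3.5062] 0.9855178666874987 40.00612199306488 [-0.8568  0.4191  0.7873  1.6982  0.2537  1.1726  1.4323]
```

View pics/side2.png

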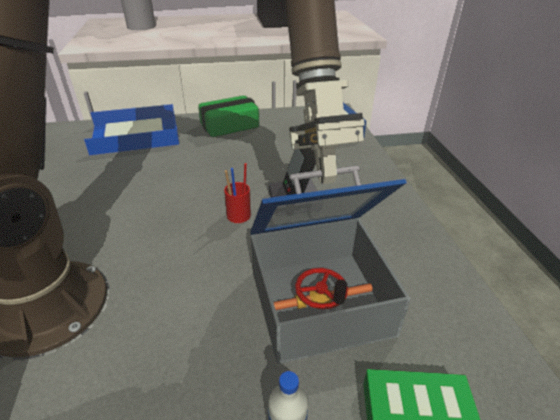

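The bar is held at (330,175) with the door about half open, and the red wheel (320,287) and black crank (341,290) are now visible. Continuing the swing.

>>> carry_out(claw=[0,0,0,0,0,0,0,0,0,0,0,0,0,0,0,0,0], delta_pos=[[0,0.74,-0.98],[0,0.77,-0.96],[0,0.78,-0.94],[0,0.81,-0.93],[0,0.83,-0.91],[0,0.86,-0.89],[0,0.87,-0.86],[0,0.89,-0.85],[0,0.92,-0.82],[0,0.93,-0.81],[0,0.95,-0.78],[0,0.96,-0.76],[0,0.99,-0.74],[0,1.0,-0.71],[0,1.02,-0.69],[0,0,0],[0,0,0]], angular=[[0.035,0,0],[0.035,0,0],[0.035,0,0],[0.035,0,0],[0.035,0,0],[0.035,0,0],[0.035,0,0],[0.035,0,0],[0.035,0,0],[0.035,0,0],[0.035,0,0],[0.035,0,0],[0.035,0,0],[0.035,0,0],[0.035,0,0],[0,0,0],[0,0,0]], force=40)

```text
clock: 9.85
position: [0.5694, 0.1268, 0.3078]
ee_rot: [-0.101, 2.687, -1.554]
force: [-4.9, 4.2, 2.9]
width: 0.11
gripper_force: 40.0
```

```bash
python3 - <<'E'
from h import *
np.set_printoptions(precision=4,suppress=True)
s=arm.observe();print(s["clock"],s["position"],handle(1.78),s["force"],s["width"]*9.18,s["gripper_force"],s["joints"])
P={n:arm.get_image(n) for n in("side","top")};save(P["side"],"side3")
for l in("wheel_center","spinner"):
    rs=[]
    for n in P:
        r=arm.place_of(l,P[n])
        for q in r[:2]: print(l,n,q["conf"],np.array(q["centre"])*[560,420],atz(ray(P[n],q["centre"]),.054))
        if r: rs.append(ray(P[n],r[0]["centre"]))
    if len(rs)==2: print("tri",tri(rs))
E
```

```text
9.85 [0.5694 0.1268 0.3078] [0.5673 0.1261 0.3071] [-4.9453  4.2392  2.933 ] 1.010374842900197 39.99569535255432 [-1.2125  0.773   0.8222  1.5498  0.4188  1.4702  1.077 ]
wheel_center side 0.58 [320.712 287.406] [ 0.5793 -0.0948  0.054 ]
wheel_center top 0.95 [338.016 208.908] [ 0.5822 -0.0902  0.054 ]
tri [ 0.5818 -0.0906  0.049 ]
spinner side 0.84 [336.784 296.814] [ 0.6054 -0.1245  0.054 ]
spinner top 0.44 [351.68  202.818] [ 0.6017 -0.1314  0.054 ]
tri [ 0.6017 -0.1304  0.0615]
```

View pics/side3.png

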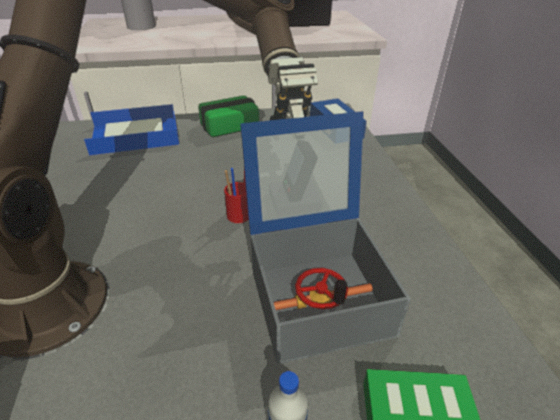

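The door stands past upright (frame 245-360, 115-230), with the bar still gripped behind it. The crank is at (341,290), wheel centre (320,287). Working out the release and the way over.

```bash
python3 - <<'E'
from h import *
from scipy.spatial.transform import Slerp
s=arm.observe();p=s["position"];R0=R.from_rotvec(s["ee_rot"])
Rd=box_R()*R.from_euler("z",np.pi);Re=Rd*R.from_euler("z",-np.pi/2)
p1=p-R0.as_matrix()[:,2]*.08
p2=np.array([.57,.16,.50]);p3=np.array([.603,-.13,.47])
wps=[(p+(p1-p)*k/3,R0) for k in(1,2,3)]
S=Slerp([0,1],R.concatenate([R0,Rd]));wps+=[(p1+(p2-p1)*k/8,S(k/8)) for k in range(1,9)]
S=Slerp([0,1],R.concatenate([Rd,Re]));wps+=[(p2+(p3-p2)*k/12,S(k/12)) for k in range(1,13)]
o,pe,Rr=rows(p,R0,wps,1)
for q in o: print(q)
print(pe,Rr.as_matrix().round(3))
E
```

```text
([-0.0, -0.0, -2.7], [0.0, 0.0, 0.0])
([0.0, 0.0, -2.6], [0.0, 0.0, 0.0])
([-0.0, -0.0, -2.7], [0.0, 0.0, 0.0])
([-0.0, -1.9, -0.6], [-0.131, -0.0, 0.0])
([-0.1, -1.8, -0.8], [-0.131, -0.0, 0.0])
([-0.0, -1.6, -1.0], [-0.131, -0.0, 0.001])
([-0.0, -1.5, -1.2], [-0.131, -0.0, -0.0])
([-0.1, -1.4, -1.4], [-0.13, -0.0, 0.0])
([-0.0, -1.1, -1.6], [-0.131, -0.0, 0.0])
([-0.1, -0.9, -1.7], [-0.131, -0.0, 0.001])
([0.0, -0.7, -1.9], [-0.131, -0.0, -0.0])
([-0.1, -2.4, 0.3], [-0.0, -0.0, -0.131])
([0.2, -2.5, 0.2], [-0.0, -0.0, -0.131])
([0.6, -2.3, 0.3], [-0.0, -0.0, -0.131])
([0.8, -2.3, 0.2], [-0.0, -0.0, -0.131])
([1.1, -2.2, 0.3], [0.0, -0.0, -0.131])
([1.4, -2.0, 0.2], [0.0, -0.0, -0.131])
([1.7, -1.7, 0.3], [0.0, -0.0, -0.131])
([1.9, -1.6, 0.2], [0.0, -0.0, -0.13])
([2.0, -1.3, 0.3], [0.0, -0.0, -0.131])
([2.2, -1.0, 0.2], [0.0, -0.0, -0.131])
([2.3, -0.8, 0.3], [0.0, -0.0, -0.131])
([2.4, -0.4, 0.2], [0.0, -0.0, -0.131])
[ 0.60338315 -0.12965878  0.47029441] [[ 0.073 -0.997 -0.   ]
 [-0.997 -0.073 -0.   ]
 [ 0.     0.    -1.   ]]
```

>>> carry_out(claw=[2.5,2.5,2.5,2.5,2.5,2.5], delta_pos=[[0,0,0],[0,0,0],[0,0,0],[0,0,0],[0,0,0],[0,0,0]], angular=[[0,0,0],[0,0,0],[0,0,0],[0,0,0],[0,0,0],[0,0,0]])

```text
clock: 10.75
position: [0.5699, 0.1248, 0.3084]
ee_rot: [-0.098, 2.686, -1.555]
force: [-0.0, 1.1, -0.0]
width: 0.272
gripper_force: 0.0
```

>>> carry_out(claw=[2.5,2.5,2.5,3,5,5,5,5,5,5,5,5], delta_pos=[[0,0,-2.7],[0,0,-2.6],[0,0,-2.7],[0,-1.9,-0.6],[-0.1,-1.8,-0.8],[0,-1.6,-1.0],[0,-1.5,-1.2],[-0.1,-1.4,-1.4],[0,-1.1,-1.6],[-0.1,-0.9,-1.7],[0,-0.7,-1.9],[0,0,0]], angular=[[0,0,0],[0,0,0],[0,0,0],[-0.131,0,0],[-0.131,0,0],[-0.131,0,0],[-0.131,0,0],[-0.13,0,0],[-0.131,0,0],[-0.131,0,0],[-0.131,0,0],[0,0,0]])

```text
clock: 11.95
position: [0.5716, 0.1522, 0.5053]
ee_rot: [-0.098, 3.133, 0.003]
force: [-0.2, -1.4, 0.2]
width: 0.547
gripper_force: 0.0
```

>>> carry_out(claw=[6,6,6,6,6,6,6,6,6,6,6,6,6], delta_pos=[[-0.1,-2.4,0.3],[0.2,-2.5,0.2],[0.6,-2.3,0.3],[0.8,-2.3,0.2],[1.1,-2.2,0.3],[1.4,-2.0,0.2],[1.7,-1.7,0.3],[1.9,-1.6,0.2],[2.0,-1.3,0.3],[2.2,-1.0,0.2],[2.3,-0.8,0.3],[2.4,-0.4,0.2],[0,0,0]], angular=[[0,0,-0.131],[0,0,-0.131],[0,0,-0.131],[0,0,-0.131],[0,0,-0.131],[0,0,-0.131],[0,0,-0.131],[0,0,-0.13],[0,0,-0.131],[0,0,-0.131],[0,0,-0.131],[0,0,-0.131],[0,0,0]])

```text
clock: 13.25
position: [0.5918, -0.0621, 0.4571]
ee_rot: [1.853, -2.473, -0.024]
force: [-0.2, -0.3, 0.1]
width: 0.655
gripper_force: 0.0
```

```bash
cat > m.py <<'E'
from h import *
import sys
np.set_printoptions(precision=4,suppress=True)
s=arm.observe();R0=R.from_rotvec(s["ee_rot"]);print(s["clock"],s["position"],s["force"],s["width"]*9.18,s["gripper_force"],s["joints"])
P={n:arm.get_image(n) for n in("side","top")};save(P["side"],sys.argv[1])
for l in("wheel_center","spinner","service_box"):
    rs=[]
    for n in P:
        r=arm.place_of(l,P[n])
        for q in r[:1]: print(l,n,q["conf"],np.array(q["centre"])*[560,420],atz(ray(P[n],q["centre"]),.0 if l=="service_box" else .054))
        if r: rs.append(ray(P[n],r[0]["centre"]))
    if len(rs)==2: print("tri",tri(rs))
for n in P:  # spinner by black mask in region
    for q in arm.trace("spinner",P[n])[:1]:
        m=q["region"].astype(np.uint8);print("trace",n,q["conf"],cv2.boundingRect(m),np.array(q["centre"])*[560,420])
Re=box_R()*R.from_euler("z",np.pi/2)
print("roterr",(R0.inv()*Re).as_rotvec())
E
python3 m.py side4
```

```text
13.25 [ 0.5918 -0.0621  0.4571] [-0.1522 -0.2883  0.1478] 6.014333468042241 0.0 [ 0.2844  0.3702 -0.4409  1.1887  0.1671  1.6674  2.7345]
wheel_center side 0.82 [323.4   284.718] [ 0.5867 -0.0885  0.054 ]
wheel_center top 0.72 [339.472 208.698] [ 0.5829 -0.0945  0.054 ]
tri [ 0.5834 -0.094   0.0604]
spinner side 0.76 [338.184 299.88 ] [ 0.606  -0.1326  0.054 ]
service_box side 0.93 [320.32  303.198] [ 0.5828 -0.0928 -0.    ]
service_box top 0.62 [337.68  211.092] [ 0.583 -0.096  0.   ]
tri [ 0.5822 -0.0955  0.0035]
trace side 0.7 (335, 279, 13, 24) [339.416 290.892]
roterr [ 0.0488 -0.0236 -0.3574]
```

View pics/side4.png

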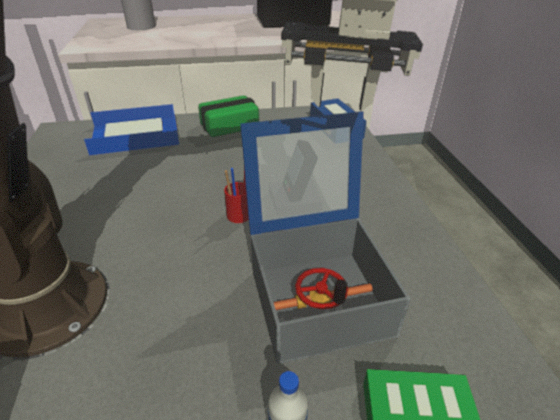

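The crank and wheel are unobstructed, and the door stayed open. The wrist hit its last-joint limit, so I'll turn the other way round.

>>> carry_out(claw=[6,6,6,6,6,6,6,6,6,6,6,6,6,6,6,6,6,6,6,6], delta_pos=[[0,0,0],[0,0,0],[0,0,0],[0,0,0],[0,0,0],[0,0,0],[0,0,0],[0,0,0],[0,0,0],[0,0,0],[0,0,0],[0,0,0],[0,0,0],[0,0,0],[0,0,0],[0,0,0],[0,0,0],[0,0,0],[0,0,0],[0,0,0]], angular=[[0,0,0.14],[0,0,0.14],[0,0,0.14],[0,0,0.14],[0,0,0.14],[0,0,0.14],[0,0,0.14],[0,0,0.14],[0,0,0.14],[0,0,0.14],[0,0,0.14],[0,0,0.14],[0,0,0.14],[0,0,0.14],[0,0,0.14],[0,0,0.14],[0,0,0.14],[0,0,0.14],[0,0,0.12],[0,0,0.12]])

```text
clock: 15.75
position: [0.5921, -0.0608, 0.4587]
ee_rot: [-2.102, -2.304, 0.074]
force: [-0.3, 0.4, -0.2]
width: 0.649
gripper_force: 0.0
```

```bash
sed -i 's/^Re=.*/Re=box_R()*R.from_euler("z",-np.pi\/2)/' m.py
cat >> m.py <<'E'
# refine: spinner axis from dark pixels near predicted crank, both views
from scipy.optimize import least_squares
def cyl(n,c,z0=.054,z1=.104,r=.012):
    t=np.linspace(0,2*np.pi,24);pts=[proj(P[n],[c[0]+r*np.cos(a),c[1]+r*np.sin(a),z]) for a in t for z in(z0,z1)]
    return cv2.convexHull(np.array(pts,np.float32))
for n in P:
    c=proj(P[n],[.603,-.13,.08]);g=P[n]["frame"].max(2)
    m=np.zeros_like(g);cv2.circle(m,tuple(int(x) for x in c),22,255,-1)
    m&=((g<60)*255).astype(np.uint8)
    k,l,st,ce=cv2.connectedComponentsWithStats(m)
    print("dark",n,c,[(st[i][:5].tolist(),ce[i].round(1).tolist()) for i in range(1,k) if st[i][4]>30], "pred mean",cyl(n,[.603,-.13]).mean(0),cv2.boundingRect(cyl(n,[.603,-.13])))
E
python3 m.py side5
```

```text
15.75 [ 0.5921 -0.0608  0.4587] [-0.269   0.4225 -0.1689] 5.960555569302235 0.0 [-0.0397  0.3296  0.0611  1.2189  0.0013  1.6414  0.1098]
wheel_center side 0.55 [321.384 283.5  ] [ 0.5834 -0.0846  0.054 ]
wheel_center top 0.73 [338.576 208.194] [ 0.5844 -0.0918  0.054 ]
tri [ 0.5823 -0.0907  0.0612]
spinner side 0.69 [336.504 299.502] [ 0.6029 -0.1311  0.054 ]
service_box side 0.96 [319.704 302.988] [ 0.5816 -0.092   0.    ]
service_box top 0.71 [335.776 211.386] [ 0.5819 -0.0901  0.    ]
tri [ 0.5822 -0.0903 -0.0021]
trace side 0.8 (334, 280, 13, 24) [340.2   290.598]
roterr [-0.0496  0.0162  0.0185]
dark side [337.6178 290.5098] [([332, 280, 15, 25, 267], [339.5, 291.5])] pred mean [[337.6449 290.4037]] (330, 277, 15, 27)
dark top [352.5987 201.0395] [([336, 179, 27, 45, 875], [349.9, 200.7])] pred mean [[352.6352 201.0071]] (347, 195, 12, 12)
```

>>> carry_out(claw=[6,6,6,6,6,6,6,6,6,6,6,6], delta_pos=[[0,0,0],[0,0,0],[-2.4,0.3,0],[-2.4,0.3,0],[-2.3,0.2,0],[0,0,5],[0,0,5],[0,0,5],[0,0,5],[0,0,5],[0,0,5],[0,0,0]], angular=[[-0.05,0.016,0.018],[0,0,0],[0,0,0],[0,0,0],[0,0,0],[0,0,0],[0,0,0],[0,0,0],[0,0,0],[0,0,0],[0,0,0],[0,0,0]])

```text
clock: 17.45
position: [0.6011, -0.1303, 0.152]
ee_rot: [-2.124, -2.3, 0.012]
force: [-1.2, 0.9, 0.2]
width: 0.656
gripper_force: 0.0
```

```bash
python3 m.py side6
```

```text
17.45 [ 0.6011 -0.1303  0.152 ] [-1.1923  0.8701  0.2406] 6.017887615576157 0.0 [ 0.0892  0.5121  0.0546  1.6985 -0.033   0.945   0.2357]
wheel_center side 0.73 [323.624 285.012] [ 0.587  -0.0894  0.054 ]
wheel_center top 0.91 [338.576 207.48 ] [ 0.5866 -0.0918  0.054 ]
tri [ 0.5862 -0.0915  0.0565]
spinner side 0.55 [338.016 298.284] [ 0.6068 -0.1286  0.054 ]
service_box side 0.9 [319.816 302.82 ] [ 0.582  -0.0916 -0.    ]
service_box top 0.7 [334.376 215.418] [ 0.5691 -0.0858  0.    ]
tri [ 0.5765 -0.0875 -0.0049]
trace side 0.73 (334, 279, 14, 25) [337.512 290.598]
roterr [-0.0127 -0.0027  0.0065]
dark side [337.6178 290.5098] [([334, 280, 13, 25, 245], [339.5, 291.7])] pred mean [[337.6449 290.4037]] (330, 277, 15, 27)
dark top [352.5987 201.0395] [([346, 179, 29, 45, 704], [361.0, 201.3])] pred mean [[352.6352 201.0071]] (347, 195, 12, 12)
```

View pics/side6.png

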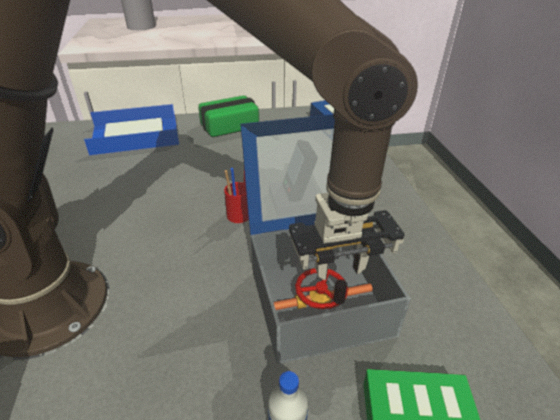

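Fingers at (320,270) and (360,258) straddle the crank at (340,290), with the door clear to the left. Lowering and gripping.

>>> carry_out(claw=[6,6,6,6,4,2,1,1,1,1,1], delta_pos=[[-0.1,0.3,2.4],[0,0,2],[0,0,2],[0,0,0],[0,0,0],[0,0,0],[0,0,0],[0,0,0],[0,0,0],[0,0,0],[0,0,0]], angular=[[-0.012,0,0.006],[0,0,0],[0,0,0],[0,0,0],[0,0,0],[0,0,0],[0,0,0],[0,0,0],[0,0,0],[0,0,0],[0,0,0]], force=50)

```text
clock: 19.05
position: [0.6089, -0.1319, 0.0949]
ee_rot: [2.135, 2.294, 0.014]
force: [-2.6, -0.1, 6.1]
width: 0.25
gripper_force: 50.0
```

```bash
python3 m.py side7 | grep -v dark
```

```text
19.05 [ 0.6089 -0.1319  0.0949] [-2.6241 -0.084   6.072 ] 2.296826169541678 50.00988721847534 [ 0.0963  0.578   0.0481  1.7488 -0.0404  0.8044  0.2362]
wheel_center side 0.58 [321.888 285.516] [ 0.5831 -0.0902  0.054 ]
wheel_center top 0.82 [336.    209.412] [ 0.5805 -0.0841  0.054 ]
tri [ 0.5831 -0.0851  0.0481]
spinner side 0.53 [337.176 299.88 ] [ 0.604  -0.1323  0.054 ]
service_box side 0.98 [321.496 302.19 ] [ 0.586  -0.0905  0.    ]
service_box top 0.87 [336.112 210.714] [ 0.5841 -0.0911  0.    ]
tri [ 0.5849 -0.0912  0.0009]
trace side 0.68 (335, 281, 13, 22) [339.808 290.892]
trace top 0.22 (192, 177, 45, 48) [213.808 201.81 ]
roterr [ 0.0117 -0.0004 -0.0008]
```

```bash
cat > arc.py <<'E'
from h import *
import sys
a,b,n=float(sys.argv[1]),float(sys.argv[2]),int(sys.argv[3])
f=np.radians(np.linspace(a,b,n+1));p=np.round(5*np.c_[np.sin(f),np.cos(f)],2)  # tool x=box y, tool y=box x
print([[round(u,2),round(v,2),0] for u,v in np.diff(p,axis=0)])
E
python3 arc.py -64 -154 6
```

```text
[[np.float64(-0.42), np.float64(-1.24), 0], [np.float64(-0.08), np.float64(-1.3), 0], [np.float64(0.26), np.float64(-1.28), 0], [np.float64(0.58), np.float64(-1.17), 0], [np.float64(0.87), np.float64(-0.97), 0], [np.float64(1.09), np.float64(-0.72), 0]]
```

>>> carry_out(claw=[1,1,1,1,1,1,1], delta_pos=[[-0.42,-1.24,0],[-0.08,-1.3,0],[0.26,-1.28,0],[0,0,0],[0,0,0],[0,0,0],[0,0,0]], angular=[[0,0,0],[0,0,0],[0,0,0],[0,0,0],[0,0,0],[0,0,0],[0,0,0]], force=50)

```text
clock: 20.25
position: [0.571, -0.1378, 0.0948]
ee_rot: [2.135, 2.293, 0.014]
force: [-2.5, -1.7, 10.0]
width: 0.253
gripper_force: 50.0
```

>>> carry_out(claw=[1,1,1,1,1,1], delta_pos=[[0.58,-1.17,0],[0.87,-0.97,0],[1.09,-0.72,0],[0,0,0],[0,0,0],[0,0,0]], angular=[[0,0,0],[0,0,0],[0,0,0],[0,0,0],[0,0,0],[0,0,0]])

```text
clock: 20.85
position: [0.5398, -0.1146, 0.0947]
ee_rot: [2.136, 2.293, 0.012]
force: [-7.7, -2.2, 17.1]
width: 0.248
gripper_force: 50.0
```

```bash
python3 arc.py -154 -244 6; python3 - <<'E'
from h import *
s=arm.observe();R0=R.from_rotvec(s["ee_rot"]);print(s["clock"],s["position"],s["force"],R0.inv().apply(s["force"]),s["width"]*9.18)
E
```

```text
[[np.float64(1.24), np.float64(-0.42), 0], [np.float64(1.3), np.float64(-0.08), 0], [np.float64(1.28), np.float64(0.26), 0], [np.float64(1.17), np.float64(0.58), 0], [np.float64(0.97), np.float64(0.87), 0], [np.float64(0.72), np.float64(1.09), 0]]
20.85 [ 0.53978481 -0.11459515  0.0946877 ] [-7.70067652 -2.15255048 17.12152354] [ -1.60493307  -7.64629277 -17.20577977] 2.2763993744755644
```

Three grip positions fit a 50 mm circle centred at (0.583, -0.089), as expected. Continuing clockwise and easing the vertical load by 3 mm.

>>> carry_out(claw=[1,1,1,1,1,1,1,1], delta_pos=[[1.24,-0.42,-0.15],[1.3,-0.08,-0.15],[1.28,0.26,0],[1.17,0.58,0],[0.97,0.87,0],[0.72,1.09,0],[0,0,0],[0,0,0]], angular=[[0,0,0],[0,0,0],[0,0,0],[0,0,0],[0,0,0],[0,0,0],[0,0,0],[0,0,0]])

```text
clock: 21.65
position: [0.5584, -0.0454, 0.0952]
ee_rot: [2.135, 2.295, 0.011]
force: [5.3, -3.7, -19.4]
width: 0.249
gripper_force: 49.9
```

```bash
cat > st.py <<'E'
from h import *
np.set_printoptions(precision=4,suppress=True)
C=np.array([.5829,-.0892])
s=arm.observe();R0=R.from_rotvec(s["ee_rot"]);d=s["position"][:2]-C
phi=np.degrees(np.arctan2(d[1],d[0])-YAW);print(s["clock"],s["position"],"tool F",R0.inv().apply(s["force"]),s["width"]*9.18,"r",np.hypot(*d),"phi",phi,phi-360,s["joints"])
E
python3 st.py; python3 arc.py -244 -334 6;python3 arc.py -334 -364 2
```

```text
21.65 [ 0.5584 -0.0454  0.0952] tool F [-4.029   4.7903 19.4755] 2.2832128767548974 r 0.05020579199278163 phi 115.06343773569921 -244.9365622643008 [-0.0444  0.4959  0.0414  1.907  -0.0299  0.7293  0.0867]
[[np.float64(0.42), np.float64(1.24), 0], [np.float64(0.08), np.float64(1.3), 0], [np.float64(-0.26), np.float64(1.28), 0], [np.float64(-0.58), np.float64(1.17), 0], [np.float64(-0.87), np.float64(0.97), 0], [np.float64(-1.09), np.float64(0.72), 0]]
[[np.float64(-1.24), np.float64(0.42), 0], [np.float64(-1.3), np.float64(0.08), 0]]
```

>>> carry_out(claw=[1,1,1,1,1,1,1,1], delta_pos=[[0.42,1.24,0.08],[0.08,1.3,0.07],[-0.26,1.28,0],[-0.58,1.17,0],[-0.87,0.97,0],[-1.09,0.72,0],[0,0,0],[0,0,0]], angular=[[0,0,0],[0,0,0],[0,0,0],[0,0,0],[0,0,0],[0,0,0],[0,0,0],[0,0,0]])

```text
clock: 22.45
position: [0.6259, -0.0637, 0.0951]
ee_rot: [2.136, 2.295, 0.01]
force: [-3.3, -5.0, -10.8]
width: 0.251
gripper_force: 50.0
```

```bash
python3 st.py; python3 arc.py -334 -359 4
```

```text
22.45 [ 0.6259 -0.0637  0.0951] tool F [-4.7114 -3.7372 10.7193] 2.3018716120280147 r 0.0499874833520642 phi 26.49272881144034 -333.5072711885597 [-0.0147  0.5869  0.0468  1.7302 -0.0368  0.8163  0.1208]
[[np.float64(-0.5), np.float64(0.22), 0], [np.float64(-0.52), np.float64(0.15), 0], [np.float64(-0.54), np.float64(0.1), 0], [np.float64(-0.54), np.float64(0.04), 0]]
```

>>> carry_out(claw=[1,1,1,1,1,1,1,1,1], delta_pos=[[-0.5,0.22,0.08],[-0.52,0.15,0],[-0.54,0.1,0],[-0.54,0.04,0],[-0.15,0,0],[-0.1,0,0],[0,0,0],[0,0,0],[0,0,0]], angular=[[0,0,0],[0,0,0],[0,0,0],[0,0,0],[0,0,0],[0,0,0],[0,0,0],[0,0,0],[0,0,0]])

```text
clock: 23.35
position: [0.6327, -0.0847, 0.0951]
ee_rot: [2.135, 2.298, 0.013]
force: [-5.5, 0.5, -4.8]
width: 0.25
gripper_force: 50.0
```

```bash
python3 st.py
```

```text
23.35 [ 0.6327 -0.0847  0.0951] tool F [ 0.8686 -5.5221  4.7026] 2.2923123732944166 r 0.04998021925548447 phi 1.0131330781251229 -358.9868669218749 [ 0.0207  0.5993  0.0455  1.7056 -0.0393  0.8283  0.158 ]
```

>>> carry_out(claw=[1,1,1,1,1,1,1], delta_pos=[[-0.15,0,0],[-0.15,0,0],[0,0,0],[0,0,0],[0,0,0],[0,0,0],[0,0,0]], angular=[[0,0,0],[0,0,0],[0,0,0],[0,0,0],[0,0,0],[0,0,0],[0,0,0]])

```text
clock: 24.05
position: [0.6328, -0.0858, 0.095]
ee_rot: [2.134, 2.301, 0.015]
force: [-6.6, 5.8, -3.9]
width: 0.25
gripper_force: 50.0
```

```bash
python3 st.py
```

```text
24.05 [ 0.6328 -0.0858  0.095 ] tool F [ 6.3042 -6.1353  3.9113] 2.2926569439665334 r 0.049988488300507825 phi -0.22368687131637746 -360.2236868713164 [ 0.0246  0.6001  0.0437  1.7042 -0.0405  0.8296  0.1628]
```

>>> carry_out(claw=[1,1,1,1,1,1,1], delta_pos=[[-0.15,0,0],[-0.15,0,0],[0,0,0],[0,0,0],[0,0,0],[0,0,0],[0,0,0]], angular=[[0,0,0],[0,0,0],[0,0,0],[0,0,0],[0,0,0],[0,0,0],[0,0,0]])

```text
clock: 24.75
position: [0.6328, -0.086, 0.095]
ee_rot: [2.134, 2.304, 0.018]
force: [-8.1, 12.3, -1.5]
width: 0.253
gripper_force: 50.0
```

```bash
python3 st.py
```

```text
24.75 [ 0.6328 -0.086   0.095 ] tool F [12.8806 -7.1274  1.5625] 2.318468525569099 r 0.050050255615788415 phi -0.5023966878129029 -360.5023966878129 [ 0.0283  0.6007  0.0412  1.7028 -0.0424  0.8312  0.1675]
```

The stop is confirmed: force rises with no motion at phi of about -0.4°, held for over 0.7 s. Now two turns anticlockwise.

```bash
python3 arc.py 0 180 12; python3 arc.py 180 360 12
```

```text
[[np.float64(1.29), np.float64(-0.17), 0], [np.float64(1.21), np.float64(-0.5), 0], [np.float64(1.04), np.float64(-0.79), 0], [np.float64(0.79), np.float64(-1.04), 0], [np.float64(0.5), np.float64(-1.21), 0], [np.float64(0.17), np.float64(-1.29), 0], [np.float64(-0.17), np.float64(-1.29), 0], [np.float64(-0.5), np.float64(-1.21), 0], [np.float64(-0.79), np.float64(-1.04), 0], [np.float64(-1.04), np.float64(-0.79), 0], [np.float64(-1.21), np.float64(-0.5), 0], [np.float64(-1.29), np.float64(-0.17), 0]]
[[np.float64(-1.29), np.float64(0.17), 0], [np.float64(-1.21), np.float64(0.5), 0], [np.float64(-1.04), np.float64(0.79), 0], [np.float64(-0.79), np.float64(1.04), 0], [np.float64(-0.5), np.float64(1.21), 0], [np.float64(-0.17), np.float64(1.29), 0], [np.float64(0.17), np.float64(1.29), 0], [np.float64(0.5), np.float64(1.21), 0], [np.float64(0.79), np.float64(1.04), 0], [np.float64(1.04), np.float64(0.79), 0], [np.float64(1.21), np.float64(0.5), 0], [np.float64(1.29), np.float64(0.17), 0]]
```

>>> carry_out(claw=[1,1,1,1,1,1,1,1,1,1,1,1,1,1,1], delta_pos=[[0.5,-0.2,0],[1.29,-0.17,0],[1.21,-0.5,0],[1.04,-0.79,0],[0.79,-1.04,0],[0.5,-1.21,0],[0.17,-1.29,0],[-0.17,-1.29,0],[-0.5,-1.21,0],[-0.79,-1.04,0],[-1.04,-0.79,0],[-1.21,-0.5,0],[-1.29,-0.17,0],[0,0,0],[0,0,0]], angular=[[0,0,0],[0,0,0],[0,0,0],[0,0,0],[0,0,0],[0,0,0],[0,0,0],[0,0,0],[0,0,0],[0,0,0],[0,0,0],[0,0,0],[0,0,0],[0,0,0],[0,0,0]])

```text
clock: 26.25
position: [0.5333, -0.0974, 0.0949]
ee_rot: [2.136, 2.29, 0.014]
force: [2.4, -2.0, 1.6]
width: 0.253
gripper_force: 50.0
```

```bash
python3 st.py
```

```text
26.25 [ 0.5333 -0.0974  0.0949] tool F [-2.2045  2.2471 -1.5538] 2.32414561198214 r 0.05027242635966646 phi -174.8124589259764 -534.8124589259764 [ 0.0515  0.4715  0.0418  1.9549 -0.0308  0.702   0.1816]
```

>>> carry_out(claw=[1,1,1,1,1,1,1,1,1,1,1,1,1,1], delta_pos=[[-0.9,0.17,0],[-1.21,0.5,0],[-1.04,0.79,0],[-0.79,1.04,0],[-0.5,1.21,0],[-0.17,1.29,0],[0.17,1.29,0],[0.5,1.21,0],[0.79,1.04,0],[1.04,0.79,0],[1.21,0.5,0],[1.29,0.17,0],[0,0,0],[0,0,0]], angular=[[0,0,0],[0,0,0],[0,0,0],[0,0,0],[0,0,0],[0,0,0],[0,0,0],[0,0,0],[0,0,0],[0,0,0],[0,0,0],[0,0,0],[0,0,0],[0,0,0]])

```text
clock: 27.65
position: [0.6321, -0.0821, 0.0951]
ee_rot: [2.133, 2.297, 0.016]
force: [4.5, 2.8, -9.1]
width: 0.25
gripper_force: 50.0
```

```bash
python3 st.py
```

```text
27.65 [ 0.6321 -0.0821  0.0951] tool F [2.4334 4.6183 9.1921] 2.2933824459164716 r 0.049672445005637215 phi 4.040184906493528 -355.95981509350645 [ 0.0147  0.5967  0.0485  1.7109 -0.0418  0.823   0.1569]
```

>>> carry_out(claw=[1,1,1,1,1,1,1,1,1,1,1,1,1,1], delta_pos=[[0.95,0,0.07],[1.21,-0.5,0],[1.04,-0.79,0],[0.79,-1.04,0],[0.5,-1.21,0],[0.17,-1.29,0],[-0.17,-1.29,0],[-0.5,-1.21,0],[-0.79,-1.04,0],[-1.04,-0.79,0],[-1.21,-0.5,0],[-1.29,-0.17,0],[0,0,0],[0,0,0]], angular=[[0,0,0],[0,0,0],[0,0,0],[0,0,0],[0,0,0],[0,0,0],[0,0,0],[0,0,0],[0,0,0],[0,0,0],[0,0,0],[0,0,0],[0,0,0],[0,0,0]])

```text
clock: 29.05
position: [0.5331, -0.0957, 0.0947]
ee_rot: [2.136, 2.292, 0.014]
force: [-2.2, -2.3, 11.9]
width: 0.253
gripper_force: 50.0
```

```bash
python3 st.py
```

```text
29.05 [ 0.5331 -0.0957  0.0947] tool F [ -2.1134  -2.2006 -11.9353] 2.3233056307253173 r 0.05017905719816559 phi -176.77472395122487 -536.7747239512248 [ 0.0466  0.4718  0.0446  1.955  -0.0335  0.7032  0.1821]
```

>>> carry_out(claw=[1,1,1,1,1,1,1,1,1,1,1,1,1,1,1,1], delta_pos=[[-1.05,0.17,-0.05],[-1.21,0.5,0],[-1.04,0.79,0],[-0.79,1.04,0],[-0.5,1.21,0],[-0.17,1.29,0],[0.17,1.29,0],[0.5,1.21,0],[0.79,1.04,0],[1.04,0.79,0],[1.21,0.5,0],[0.85,0.15,0],[0,0,0],[0,0,0],[0,0,0],[0,0,0]], angular=[[0,0,0],[0,0,0],[0,0,0],[0,0,0],[0,0,0],[0,0,0],[0,0,0],[0,0,0],[0,0,0],[0,0,0],[0,0,0],[0,0,0],[0,0,0],[0,0,0],[0,0,0],[0,0,0]])

```text
clock: 30.65
position: [0.6328, -0.0874, 0.095]
ee_rot: [2.135, 2.297, 0.014]
force: [-5.4, 2.4, 0.6]
width: 0.255
gripper_force: 50.0
```

```bash
python3 st.py
```

```text
30.65 [ 0.6328 -0.0874  0.095 ] tool F [ 2.7557 -5.2431 -0.6835] 2.3380174159675606 r 0.049953925356985764 phi -2.0944559460802736 -362.0944559460803 [ 0.0206  0.5998  0.052   1.7056 -0.0443  0.8273  0.1664]
```

Within 0.03 rad of the target. One short settle, then a final look at the door.

>>> carry_out(claw=[1,1,1,1,1,1], delta_pos=[[0.1,0,0],[0,0,0],[0,0,0],[0,0,0],[0,0,0],[0,0,0]], angular=[[0,0,0],[0,0,0],[0,0,0],[0,0,0],[0,0,0],[0,0,0]], force=50)

```text
clock: 31.25
position: [0.6328, -0.0874, 0.0949]
ee_rot: [2.135, 2.296, 0.013]
force: [-5.8, 1.1, 1.9]
width: 0.252
gripper_force: 50.0
```

```bash
python3 st.py; python3 -c "
from h import *
save(arm.get_image('side'),'side8')"
```

```text
31.25 [ 0.6328 -0.0874  0.0949] tool F [ 1.4857 -5.7143 -1.9334] 2.311730253859792 r 0.04995214276565737 phi -2.0892818009397605 -362.0892818009398 [ 0.0197  0.5997  0.0527  1.7058 -0.0439  0.8271  0.1651]
```

View pics/side8.png

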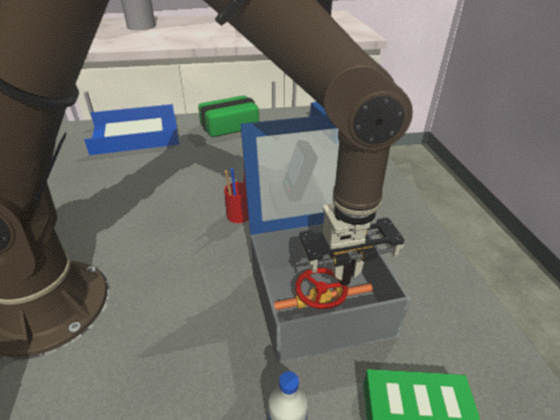

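The door is still open (245-340, 125-230). The crank is held at (348,270) on the box's +x side, and the bystanders have not moved. Handing in.

```bash
python3 -c "
from cell import arm
print(arm.sign_off())"
```

```text
the job is handed in; nothing more can be done
None
```

I handed the job in at about 31 s: the door stands open past upright, the valve was screwed to its stop and backed off two turns (within about 0.03 rad by my measurement), and the crank handle is still gripped; no verdict was returned.

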